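Stop a plug tester and open its twin-catch guard

TASK

Open the spark-plug tester so that the next plug can go in. First push in its red stop button; then press both green catch buttons down together, one under each fingertip, and hold them down until the clear guard has sprung up off its catches. Let go, push the guard up and over until it stays fully open by itself, and do not shift the loose things on the bench.

Things in the scene. Friction and masses are not known exactly. Their poses are not given: they have to be found in the camera images.
- tester: fixed bench plug tester: dark blue case 165 (x) by 170 (y) mm, flat top 80 mm above the bench. Origin: centre of its underside; x from its front (slots and sockets, turned roughly to the robot) to its back, y to the left seen from the front, z up. Red stop button front left, round meter behind it; two green catch buttons front right, box-shaped clear guard over a plug behind them
- stop_button_top (a point): centre of the top of the red mushroom stop button, 35 mm across, on a yellow base 46 mm square; 114 mm above the bench while out. Pushed straight down it goes in 6 mm against about 5 N and stays in
- stop_button (a joint): travel of the stop button in m: 0 out (at the start), 0.006 fully in; it stays where it is left
- catch_left_top (a point): centre of the top of the left green catch button (larger tester y): flat cap 28 mm square, 107 mm above the bench, 9 mm out of a dark housing 36 mm square. The two centres are 60 mm apart along the tester's y. It goes straight down 6 mm (2 N at first, 5 N at the bottom) and draws a steel bolt off the guard's lip, clear at about 5 mm; let go, it springs back
- catch_right_top (a point): the same point on the right green catch button (smaller y in the tester's frame). Either bolt alone keeps the guard shut, so both buttons must be down at the same moment
- catch_left (a joint): travel of the left catch button in m: 0 out, 0.006 fully down; springs back to 0
- catch_right (a joint): travel of the right catch button in m: 0 out, 0.006 fully down; springs back to 0
- guard (a joint): opening angle of the guard in rad: 0 shut (start), 1.8 fully back. With both bolts clear, spring pins lift it within a second to about 0.65, where it rests. Pushing it on takes about 1 N at the lip; the lip moves up and towards the back of the tester, turning on the tester's y axis. Past about 1.3 it falls back to 1.8 by itself and stays; let go earlier, it sinks to 0.65 again
- guard_lip (a point): middle of the guard's free front edge, underside, 107 mm from the hinge line (its circle) and level with it while shut. The guard is a clear box open below, 112 wide (y), 97 deep, 42 mm high, aluminium edges; the lip is a strip 4 mm thick reaching 10 mm forward from the foot of its front wall. Sprung up, it leaves a gap for a fingertip to go under from the front and push it up and back
- guard_hinge (a point): middle of the guard's hinge line, which runs along the tester's y axis at the back of the case, 83 mm above the bench
- plug_next: loose spark plug, 71 mm long, 21 mm thick, lying on the bench; not to be shifted. Origin: centre of its underside
- rotor: loose brown distributor rotor arm, 40 mm long, 19 mm high, on the bench; not to be shifted. Origin: centre of its underside
- gauge: loose fanned-out steel feeler gauge, 94 mm long, 55 mm wide, 10 mm high, flat on the bench; not to be shifted. Origin: centre of its underside
- meter: loose yellow and black multimeter, 130 by 68 by 41 mm, flat on the bench; not to be shifted. Origin: centre of its underside

How it is judged:
By the outcome, as a careful person would: the job done as asked, in the order asked, and still so for the second after the job is handed in, with the robot touching nothing.
It also fails if it takes over 45 s, if anything falls off the work surface, if the arm or the gripper's body presses on something with over 40 N, if the wrist force passes 120 N, or if a joint passes its speed limit or range.

ROBOT

A 6-joint arm with a two-finger parallel gripper is mounted at the origin on a cart in front of the work surface, level with it; the furniture and walls round the work are solid. World frame = base frame: x ahead of the robot, y to its left, z up, the work surface at z = 0. Lengths are in m, angles in rad, forces in N, time in s.
With the tool pointing down it reaches from about 0.2 to 0.875 m from the base axis. Payload 3.4 kg.
Tool frame: the origin (TCP) lies on the centre line of the jaws, within the pads' length; the fingertips stand 22 mm ahead of it and the grasp point (between the pads) lies 3 mm ahead of it (tip_reach is the distance from the TCP to the fingertips, in m); y points along the fingers, x is the direction in which the jaws open and shut, and the axes are right-handed (so a half turn about y gives the same grasp; the last joint's range is limited). The gripper opens to 94 mm and grips with 3 to 60 N. Pads are 16 mm wide; open, the fingers measure 119 mm over their backs; the gripper's body (75 mm by 177 mm) begins 78 mm behind the grasp point.
Start: joints at [-1.408, 0.276, 1.505, -0, 1.361, -0.121], TCP at [0.161, -0.552, 0.191] pointing down, gripper open.
Joint ranges: [-2.89, 2.89], [-0.75, 2.08], [0.22, 2.7], [-1.18, 4.32], [0.11, 2.71], [-2.7, 2.7]. Speed limits (rad/s): [2.57, 2.57, 3.14, 3.14, 3.14, 3.14].

INTERFACE

Orientations are given as [roll, pitch, yaw] about the fixed x, y, z axes, in that order (R = Rz(yaw) Ry(pitch) Rx(roll)).
In Python, from rig import sense, grab_frame, job_done, boxes_of, tip_reach gives the robot as it stands.
- The arm moves only by the shell command python3 -m crank 'ROWS'. ROWS is text: rows parted by semicolons, each of 7 numbers parted by spaces: the closure, from 0 (fully open) to 1 (shut), then the shift along the tool's x, y, z in mm, then the turn, a rotation vector about the tool's x, y, z in rad. A call has 1 to 20 rows; each row shifts and turns the commanded pose from where the row before left it, along the tool's axes as they then stand; what a row does not reach is not made up. A row lasts 1/10 s, in which the tool goes at most 50 mm and 8.59 degrees, less where a joint would pass 70% of its speed; a pose out of reach is approached as far as the arm can. A call with a gripper value outside its range is refused whole. The fingers move at their own pace and stop on an object; the grip force is fixed at half the most. Time passes only in rows, so rows that do not move let the fingers close. It gives the time, the measured TCP pose, the force and the opening at its end, in the units of the state.
- sense(): the state, without advancing time (a new reading comes with each control period).
- grab_frame(name): name is "scene" or "top" or "wrist"; returns a dict with "frame" (480x640x3 uint8, red, green, blue), "depth" (480x640 float32, m along the optical axis (not along the pixel's ray), 0 where there is no reading), "intrinsics" (3x3 intrinsics, pixels), "R" (3x3) and "t" (3): a world point X has camera coordinates R X + t; the wrist camera has in their place "T_tool_cam" (4x4, takes a point from camera to tool coordinates, whose origin is the TCP and whose axes are the tool frame's). Camera axes: x right, y down, z forward; pixel columns grow to the right and rows downward; lengths in m; the calibration is good to about 2 mm. A picture is of the moment at which its call begins: read the wrist's pose just before it.
- job_done(): hands the job in, once; it reports no verdict.
Trained networks look in the newest picture that a camera, given by its name, has taken for a name from the list of things; names that differ only in an ending like _2 or _b are one class to them, and where a whole thing is asked for, a point or a joint stands for the part that bears it (a point fixed in the world has none). Each returns a list of dicts, best first, with "conf" (0 to 1); they miss things now and then, are a little off and sometimes report something else, mostly with a low value. They report only what shows in the picture. A call takes as long as a camera call.
- boxes_of(camera, name): "pixel" ([row, column] in pixels, amid what is visible of it).
The state is a dict: "clock": time; "q": joint angles; "joint_vel": joint speeds; "effort": joint torques, N m; "eef_pos": TCP position; "tcp_rot": TCP orientation; "ft_force": force on the tool from outside, world axes, zero at the start; "wrist_torque": the same for the moment, N m; "finger_gap": finger opening in m.
Only numpy, scipy, OpenCV 4.12 (cv2) and the standard library are available. Lean on these libraries where they do the work, as an engineer would, in place of code of your own. Each camera call takes 0.05 s, during which the arm holds its last target.

## Working session

There is one attempt and no reset: what is moved stays moved. The work goes in short steps, Python scripts to look and compute and a shell command to move; the robot and the scene stay as the last step left them, time stands still between calls to the robot, and variables do not carry over. Pictures are saved under pics/ and viewed, and the job is handed in when it is done.

```bash
ls; mkdir -p pics; python3 - <<'E'
from rig import sense, grab_frame, boxes_of, tip_reach
import cv2, numpy as np
s=sense(); print({k:np.round(v,3).tolist() for k,v in s.items()}, tip_reach)
for c in ("scene","top"):
    f=grab_frame(c); cv2.imwrite(f"pics/{c}0.png",f["frame"][:,:,::-1])
    np.savez(f"/tmp/{c}0.npz",**f)
    print(c,np.round(f["R"],3).tolist(),f["t"],f["intrinsics"].tolist())
    for n in ["tester","stop_button_top","catch_left_top","catch_right_top","guard_lip","guard","plug_next","rotor","gauge","meter"]:
        print(n,[(np.round(b["pixel"],1).tolist(),round(b["conf"],2)) for b in boxes_of(c,n)][:3])
E
```

```text
pics
{'clock': 0.0, 'q': [-1.408, 0.277, 1.506, -0.0, 1.361, -0.121], 'joint_vel': [0.0, 0.0, 0.0, -0.002, 0.001, -0.0], 'effort': [0.002, -40.458, -23.723, 0.07, 0.035, -0.0], 'eef_pos': [0.161, -0.551, 0.191], 'tcp_rot': [-1.571, 0.002, -1.287], 'ft_force': [1.001, -0.104, 0.792], 'wrist_torque': [-0.035, -0.026, -0.038], 'finger_gap': 0.094} 0.022
scene [[-0.861, -0.509, -0.002], [-0.32, 0.545, -0.775], [0.396, -0.666, -0.632]] [0.62051236 0.07929205 0.98607945] [[485.98531194929956, 0.0, 316.89924120930743], [0.0, 485.98531194929956, 235.4467346564736], [0.0, 0.0, 1.0]]
tester [([302.8, 279.9], 0.61)]
stop_button_top [([276.5, 324.8], 0.48)]
catch_left_top [([261.7, 307.7], 0.7)]
catch_right_top [([248.6, 284.6], 0.56)]
guard_lip [([278.7, 267.9], 0.56)]
guard [([273.4, 263.3], 0.71), ([386.9, 290.6], 0.55)]
plug_next [([244.7, 400.8], 0.47)]
rotor [([387.4, 291.3], 0.82), ([208.7, 424.8], 0.28)]
gauge [([396.1, 240.4], 0.8)]
meter [([205.2, 425.6], 0.79)]
top [[-0.025, -1.0, -0.001], [-0.99, 0.024, -0.139], [0.139, -0.002, -0.99]] [0.31477017 0.51183444 0.91729368] [[475.10054582808306, 0.0, 331.71079976646195], [0.0, 475.10054582808306, 239.74365821303317], [0.0, 0.0, 1.0]]
tester [([237.2, 258.8], 0.76), ([243.4, 290.2], 0.48)]
stop_button_top [([264.1, 273.8], 0.79)]
catch_left_top [([286.4, 407.6], 0.62), ([242.1, 288.5], 0.52)]
catch_right_top [([211.2, 292.4], 0.67), ([269.0, 278.3], 0.33)]
guard_lip [([219.4, 246.2], 0.94)]
guard [([217.7, 246.6], 0.61)]
plug_next [([287.3, 406.0], 0.63)]
rotor [([288.8, 202.2], 0.56)]
gauge [([255.5, 179.4], 0.68)]
meter [([281.9, 479.0], 0.7)]
```

View pics/scene0.png

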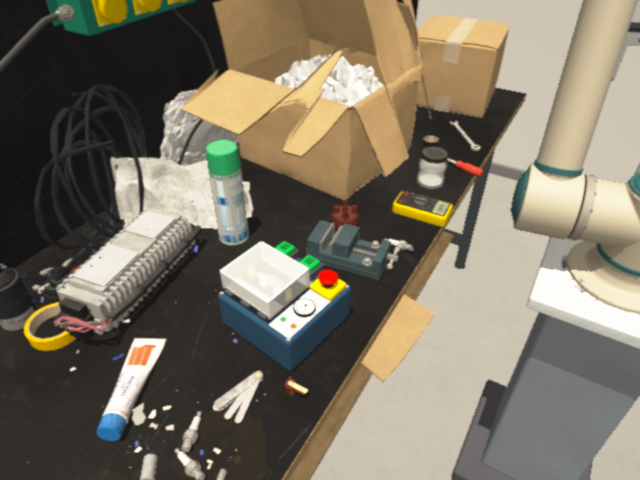

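View pics/top0.png

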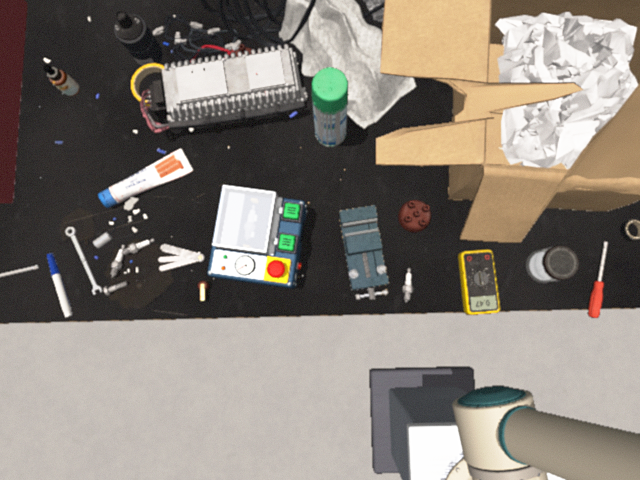

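The top view shows the tester at about (258,237), with its front facing image right (world −y). The red button is at (268,276), and the green buttons are at (242,287) and (211,291). A small vice stands in front of it at (363,250). Next I'll localise these.

```bash
cat > h.py <<'E'
import numpy as np, cv2
def cloud(f):
    K=f["intrinsics"]; d=f["depth"]; v,u=np.mgrid[:480,:640]
    P=np.stack([(u-K[0,2])/K[0,0]*d,(v-K[1,2])/K[1,1]*d,d],-1)
    return (P-f["t"])@f["R"]
E
python3 - <<'E'
from h import *
out={}
for c in("top","scene"):
    f=dict(np.load(f"/tmp/{c}0.npz")); W=cloud(f); hsv=cv2.cvtColor(f["frame"],cv2.COLOR_RGB2HSV)
    reg=np.all((W>[0.1,0.1,0.05])&(W<[0.6,0.6,0.14]),-1)&(f["depth"]>0)
    for n,m in {"green":(hsv[...,0]>50)&(hsv[...,0]<75)&(hsv[...,1]>150)&(hsv[...,2]>60),
      "red":((hsv[...,0]<6)|(hsv[...,0]>174))&(hsv[...,1]>150),"yellow":(hsv[...,0]>20)&(hsv[...,0]<34)&(hsv[...,1]>150)}.items():
        k,l,st,ce=cv2.connectedComponentsWithStats((m&reg).astype(np.uint8))
        for i in range(1,k):
            if st[i,4]>25:
                p=W[l==i]; print(c,n,ce[i].round(1),st[i,4],"med",np.median(p,0).round(4),"min",p.min(0).round(3),"max",p.max(0).round(3))
    if c=="top":
        # height map of region, case outline
        for (r,cc) in [(250,363),(215,363),(278,370),(240,345),(220,375)]: print(r,cc,W[r,cc].round(3))
        z=W[...,2]
        for n,(u0,u1,v0,v1) in {"vice":(338,395,200,305),"tester":(200,315,175,295),"can":(300,355,60,150),"box":(375,560,60,250),"meter":(455,505,240,320)}.items():
            p=W[v0:v1,u0:u1].reshape(-1,3); p=p[p[:,2]>0.02]; print(n,p.min(0).round(3),p.max(0).round(3))
    S=cv2.resize(f["frame"][170:300,190:400] if c=="top" else f["frame"][200:370,200:420],None,fx=3.5,fy=3.5,interpolation=cv2.INTER_CUBIC)
    cv2.imwrite(f"pics/{c}0z.png",S[:,:,::-1])
E
```

```text
top green [291.2 210.8] 217 med [0.5658 0.377  0.1075] min [0.552 0.362 0.098] max [0.581 0.393 0.112]
top green [286.5 242.2] 221 med [0.5071 0.3855 0.1075] min [0.493 0.372 0.094] max [0.523 0.401 0.112]
top red [275.6 268.6] 209 med [0.4572 0.4056 0.1137] min [0.444 0.392 0.11 ] max [0.472 0.42  0.118]
top yellow [278.1 270.1] 308 med [0.4526 0.4002 0.0925] min [0.434 0.382 0.081] max [0.484 0.431 0.113]
250 363 [0.494 0.242 0.065]
215 363 [0.564 0.239 0.057]
278 370 [0.44  0.229 0.048]
240 345 [0.515 0.276 0.056]
220 375 [0.554 0.216 0.058]
vice [0.387 0.194 0.02 ] [0.585 0.304 0.98 ]
tester [0.387 0.304 0.02 ] [0.614 0.57  0.98 ]
can [0.387 0.247 0.02 ] [0.913 0.362 0.98 ]
box [ 0.387 -0.166  0.02 ] [0.878 0.304 0.98 ]
meter [ 0.365 -0.027  0.02 ] [0.502 0.304 0.98 ]
scene green [285.3 247.6] 152 med [0.5643 0.3778 0.1062] min [0.552 0.362 0.097] max [0.581 0.391 0.109]
scene green [310.1 262.1] 177 med [0.5045 0.3879 0.1061] min [0.493 0.373 0.097] max [0.522 0.402 0.11 ]
scene red [327.5 276.9] 233 med [0.4567 0.4109 0.112 ] min [0.443 0.373 0.082] max [0.49  0.425 0.116]
scene yellow [327.5 288.8] 392 med [0.4489 0.4189 0.0912] min [0.433 0.381 0.078] max [0.489 0.434 0.11 ]
```

View pics/top0z.png

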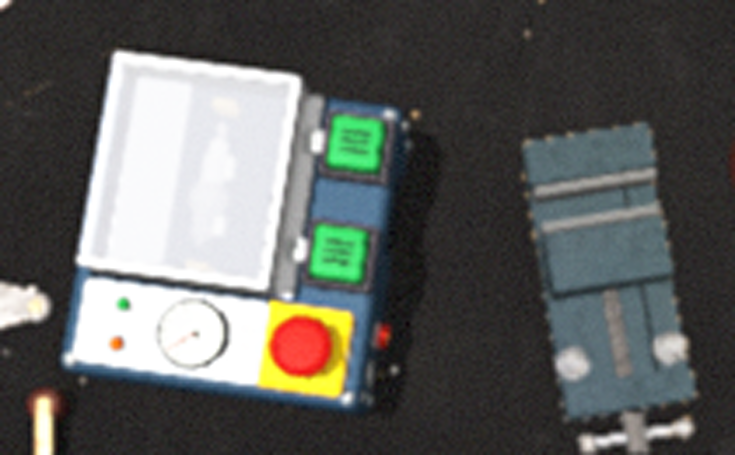

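View pics/scene0z.png

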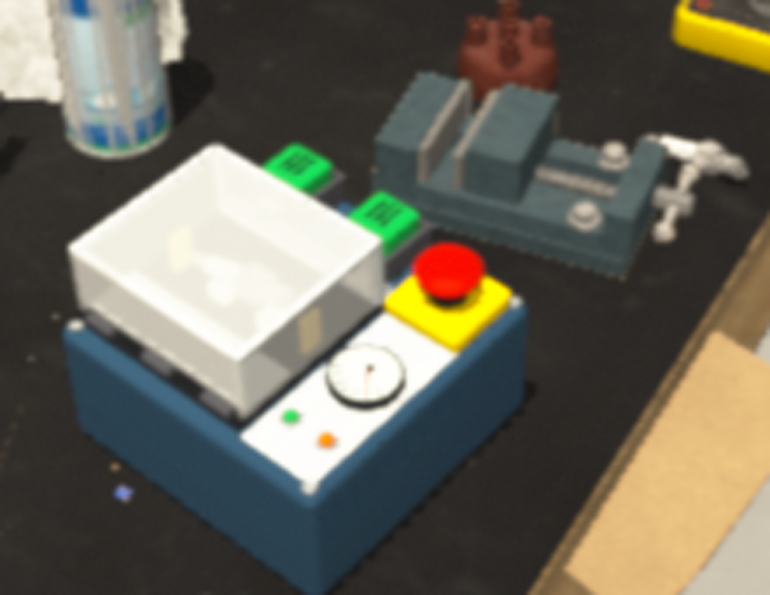

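The zoomed views confirm the layout. The lip strip sits just behind the green caps, with the bolts at (317,140) and (300,248) in the top zoom. Before moving I'll check obstacle heights.

```bash
python3 - <<'E'
from h import *
H={}
for c in("top","scene"):
    f=dict(np.load(f"/tmp/{c}0.npz")); W=cloud(f); p=W[f["depth"]>0]
    p=p[(p[:,2]<0.6)]
    print(c)
    for x0 in np.arange(0.1,0.9,0.1):
        print(round(x0,1),[ (round(float(q[:,2].max()),2) if len(q:=p[(p[:,0]>=x0)&(p[:,0]<x0+.1)&(p[:,1]>=y0)&(p[:,1]<y0+.1)])>10 else None) for y0 in np.arange(-.6,.7,.1)])
L=np.array([.506,.3865]);R=np.array([.565,.3775]);d=(L-R)/np.linalg.norm(L-R);print(d, np.arctan2(-d[1],-d[0]))
f=dict(np.load("/tmp/top0.npz"));W=cloud(f)
# guard aluminium edges: points in tester coordinates relative to catch mid
ex=np.array([-d[1]*-1,0]);ex=np.array([d[1],-d[0]]);M=(L+R)/2
q=W[175:295,200:320]; X=(q[...,:2]-M)@ex; Y=(q[...,:2]-M)@d; Z=q[...,2]
for lo,hi in((.075,.088),(.088,.1),(.1,.115),(.115,.135)):
    m=(Z>lo)&(Z<hi)&(abs(Y)<.2); print(lo,hi,m.sum(),np.percentile(X[m],[0,2,50,98,100]).round(3),np.percentile(Y[m],[0,2,50,98,100]).round(3))
E
```

```text
top
0.1 [-0.79, -0.79, -0.79, -0.78, -0.55, 0.45, 0.4, 0.14, -0.79, -0.79, -0.79, -0.79, -0.79]
0.2 [-0.79, -0.79, -0.79, -0.79, -0.78, 0.45, 0.39, 0.16, -0.79, -0.79, -0.78, -0.78, -0.79]
0.3 [-0.79, -0.79, 0.0, 0.03, 0.01, 0.03, 0.03, 0.02, 0.01, 0.01, 0.01, 0.01, 0.01]
0.4 [None, None, 0.01, 0.02, 0.09, 0.11, 0.04, 0.05, 0.07, 0.12, 0.13, 0.09, 0.01]
0.5 [None, None, 0.02, 0.18, 0.3, 0.31, 0.25, 0.05, 0.07, 0.11, 0.13, 0.13, 0.02]
0.6 [None, None, None, None, 0.4, 0.42, 0.28, 0.25, 0.21, 0.08, 0.13, 0.13, 0.03]
0.7 [None, None, None, 0.23, 0.26, 0.31, 0.29, 0.25, 0.23, 0.23, 0.07, 0.08, 0.08]
0.8 [None, None, None, 0.23, 0.25, 0.25, 0.25, 0.24, 0.21, 0.08, 0.08, 0.09, 0.08]
scene
0.1 [0.39, 0.35, -0.79, -0.79, -0.29, 0.49, 0.4, 0.15, None, None, None, None, None]
0.2 [-0.79, -0.79, -0.79, -0.79, -0.79, 0.49, 0.39, 0.16, -0.79, None, None, None, None]
0.3 [0.0, 0.0, 0.01, 0.02, 0.0, 0.03, 0.03, 0.02, 0.0, 0.0, 0.0, 0.0, 0.0]
0.4 [0.22, 0.01, 0.01, 0.02, 0.09, 0.11, 0.04, 0.05, 0.07, 0.11, 0.13, 0.13, 0.01]
0.5 [0.22, 0.01, 0.2, 0.39, 0.31, 0.31, 0.25, 0.05, 0.07, 0.11, 0.13, 0.13, 0.02]
0.6 [0.22, 0.0, 0.0, 0.4, 0.41, 0.42, 0.28, 0.25, 0.21, None, 0.13, 0.13, 0.03]
0.7 [None, None, None, 0.38, 0.26, 0.31, 0.28, 0.25, 0.23, 0.23, 0.07, 0.07, 0.08]
0.8 [None, None, None, 0.37, 0.25, 0.25, 0.25, 0.24, 0.21, 0.08, 0.08, 0.08, 0.08]
[-0.9885646   0.15079799] -0.1513754437340265
0.075 0.088 2323 [-0.02  -0.018  0.056  0.142  0.146] [-0.061 -0.056  0.07   0.107  0.109]
0.088 0.1 1126 [-0.019 -0.017  0.024  0.094  0.129] [-0.058 -0.05   0.046  0.101  0.102]
0.1 0.115 828 [-0.018 -0.013  0.006  0.086  0.129] [-0.059 -0.046  0.028  0.093  0.096]
0.115 0.135 3398 [0.001 0.032 0.08  0.129 0.132] [-0.061 -0.058 -0.001  0.053  0.092]
```

```bash
python3 -m crank '1 0 -8 0 0 -0.142 0;1 0 -8 0 0 -0.142 0;1 0 -8 0 0 -0.142 0;1 0 -8 0 0 -0.142 0;1 0 -8 0 0 -0.142 0;1 0 -8 0 0 -0.142 0;1 0 -8 0 0 -0.142 0;1 0 -8 0 0 -0.142 0;1 6 0 40 0 0 0;1 6 0 40 0 0 0;1 6 0 40 0 0 0;1 6 0 40 0 0 0;1 6 0 40 0 0 0;1 6 0 40 0 0 0'
```

```text
clock: 2.5
eef_pos: [0.2329, -0.3186, 0.2555]
tcp_rot: [-1.571, -0.001, -0.152]
ft_force: [1.0, 0.2, -0.4]
finger_gap: 0.0001
```

```bash
python3 -m crank '1 6 0 40 0 0 0;1 6 0 40 0 0 0;1 6 0 40 0 0 0;1 6 0 40 0 0 0;1 6 0 40 0 0 0;1 6 0 40 0 0 0;1 6 0 40 0 0 0;1 6 0 40 0 0 0;1 6 0 40 0 0 0;1 6 0 40 0 0 0;1 6 0 40 0 0 0;1 6 0 40 0 0 0;1 6 0 40 0 0 0;1 6 0 40 0 0 0;1 6 0 40 0 0 0;1 6 0 40 0 0 0;1 6 0 40 0 0 0;1 6 0 40 0 0 0;1 4 0 33 0 0 0;1 0 0 0 0 0 0'
python3 -c "
from rig import *;import numpy as np
s=sense();p=s['eef_pos'];d=np.array([.457,.408])-p[:2];print(p,s['q'],d@[.9885,-.151],d@[.151,.9885])"
```

```text
clock: 4.5
eef_pos: [0.4574, 0.4111, 0.254]
tcp_rot: [-1.57, 0.001, -0.148]
ft_force: [0.6, -0.6, 0.7]
finger_gap: 0.0004
[0.45743522 0.41114672 0.25400422] [6.18248986e-01 3.11114263e-01 1.30145109e+00 1.25651093e-03
 1.52880033e+00 7.66166136e-01] 4.494309889881838e-05 -0.003176248336663822
```

```bash
python3 -m crank '1 0 30 -3 0 0 0;1 0 30 0 0 0 0;1 0 30 0 0 0 0;1 0 16 0 0 0 0;1 0 4 0 0 0 0;1 0 4 0 0 0 0;1 0 3 0 0 0 0;1 0 3 0 0 0 0;1 0 2 0 0 0 0;1 0 0 0 0 0 0'
```

```text
clock: 5.5
eef_pos: [0.4563, 0.4045, 0.1336]
tcp_rot: [-1.571, -0.0, -0.151]
ft_force: [1.1, 0.3, -0.1]
finger_gap: 0.0003
```

```bash
python3 - <<'E'
from rig import *;from h import *
f=grab_frame("wrist");cv2.imwrite("pics/w1.png",f["frame"][:,:,::-1]);print(f["T_tool_cam"].round(3).tolist())
f=grab_frame("scene");S=cv2.resize(f["frame"][150:350,180:440],None,fx=3,fy=3,interpolation=2);cv2.imwrite("pics/s1.png",S[:,:,::-1]);print(sense()["ft_force"])
E
```

```text
[[1.0, 0.0, 0.0, -0.0], [-0.0, -0.252, 0.968, -0.193], [0.0, -0.968, -0.252, 0.073], [0.0, 0.0, 0.0, 1.0]]
[-0.24473157 -0.34879389 -0.47917002]
```

```bash
python3 -m crank '1 0 2 3 0 0 0;1 0 2 0 0 0 0;1 0 0 0 0 0 0'
```

```text
clock: 5.9
eef_pos: [0.4565, 0.4074, 0.129]
tcp_rot: [-1.571, 0.0, -0.151]
ft_force: [-0.1, -0.1, 0.1]
finger_gap: 0.0005
```

View pics/s1.png

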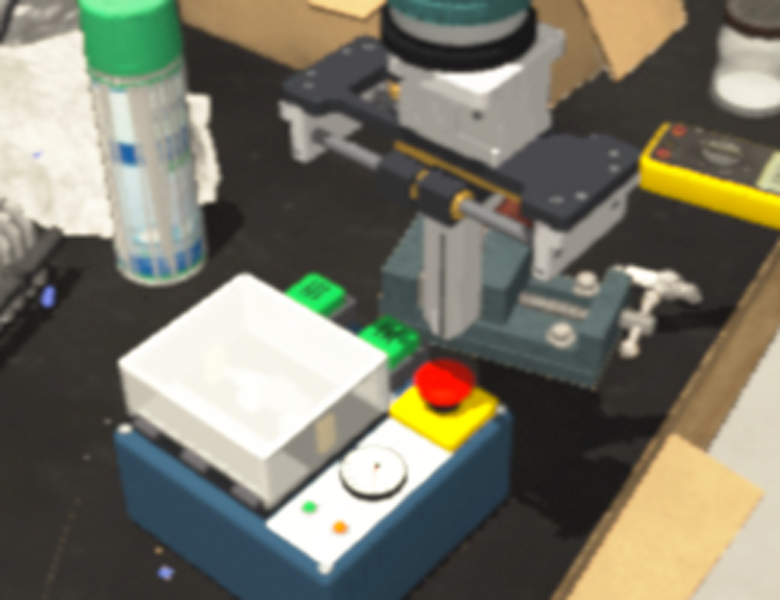

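View pics/w1.png

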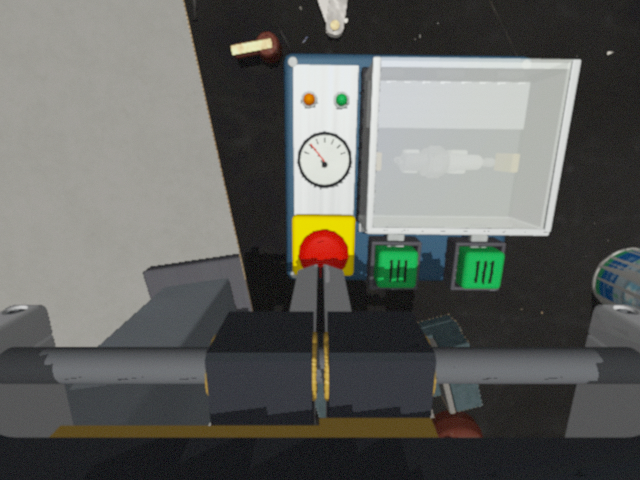

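The wrist view puts the fingertip at (322,275), short of the red cap centre at (323,250), and there was no contact force. I'll measure the offset with wrist depth.

```bash
cat >> h.py <<'E'
def toolcloud(f):
    K=f["intrinsics"]; d=f["depth"]; v,u=np.mgrid[:480,:640]
    P=np.stack([(u-K[0,2])/K[0,0]*d,(v-K[1,2])/K[1,1]*d,d],-1)
    T=f["T_tool_cam"]; return P@T[:3,:3].T+T[:3,3]
E
python3 - <<'E'
from rig import *;from h import *
s=sense();f=grab_frame("wrist");np.savez("/tmp/w2.npz",**f);W=toolcloud(f);hsv=cv2.cvtColor(f["frame"],cv2.COLOR_RGB2HSV)
print(s["eef_pos"],f["intrinsics"].tolist())
for n,m in {"green":(hsv[...,0]>50)&(hsv[...,0]<75)&(hsv[...,1]>150)&(hsv[...,2]>60),
      "red":((hsv[...,0]<6)|(hsv[...,0]>174))&(hsv[...,1]>150)&(hsv[...,2]>80),"yellow":(hsv[...,0]>20)&(hsv[...,0]<34)&(hsv[...,1]>150)}.items():
    k,l,st,ce=cv2.connectedComponentsWithStats((m&(f["depth"]>0)).astype(np.uint8))
    for i in range(1,k):
        if st[i,4]>200:
            p=W[l==i]; print(n,ce[i].round(1),st[i,:],"med",np.median(p,0).round(4),np.percentile(p,[2,98],axis=0).round(3).tolist())
for r in range(225,300,6): print(r,W[r,322].round(4),f["frame"][r,322])
cv2.imwrite("pics/w2.png",f["frame"][:,:,::-1])
f=grab_frame("top");W=cloud(f);cv2.imwrite("pics/t2.png",cv2.resize(f["frame"][150:320,180:400],None,fx=3.5,fy=3.5,interpolation=2)[:,:,::-1])
E
```

```text
[0.45647985 0.40739324 0.12899318] [[335.41752695733334, 0.0, 320.0346203309983], [0.0, 335.41752695733334, 235.20637506803882], [0.0, 0.0, 1.0]]
green [397.  272.3] [ 375  252   45   43 1598] med [ 0.0524  0.0222 -0.009 ] [[0.04, 0.021, -0.024], [0.067, 0.035, 0.002]]
green [482.6 273.7] [ 459  252   49   43 1765] med [ 0.1113  0.0222 -0.0102] [[0.1, 0.02, -0.025], [0.127, 0.033, 0.001]]
red [324.  253.2] [ 300  236   48   37 1200] med [0.0025 0.0161 0.0062] [[-0.013, 0.014, -0.003], [0.017, 0.019, 0.016]]
yellow [323.8 239.2] [ 292  220   65   62 1820] med [0.0027 0.0371 0.0141] [[-0.021, 0.021, -0.019], [0.025, 0.048, 0.023]]
yellow [268.6 429.6] [  52  418  385   20 3604] med [-0.0068 -0.1386  0.0188] [[-0.051, -0.14, 0.018], [0.021, -0.136, 0.02]]
225 [0.0013 0.0368 0.0207] [231 215   0]
231 [0.0013 0.0373 0.0162] [231 217   0]
237 [0.0012 0.0182 0.0169] [185  26  14]
243 [0.0012 0.016  0.0135] [212  41  34]
249 [0.0012 0.0147 0.0098] [214  46  32]
255 [0.0012 0.0156 0.0054] [210  33  17]
261 [0.0012 0.0153 0.0014] [132  29  24]
267 [ 0.001  -0.0138  0.0078] [71 33 36]
273 [ 0.0009 -0.0239  0.0081] [37 30 33]
279 [ 0.0009 -0.0317  0.0078] [37 29 29]
285 [ 0.0008 -0.0389  0.0075] [31 28 28]
291 [ 0.0008 -0.0474  0.0081] [22 24 26]
297 [ 0.0007 -0.0545  0.0084] [25 24 20]
```

View pics/w2.png

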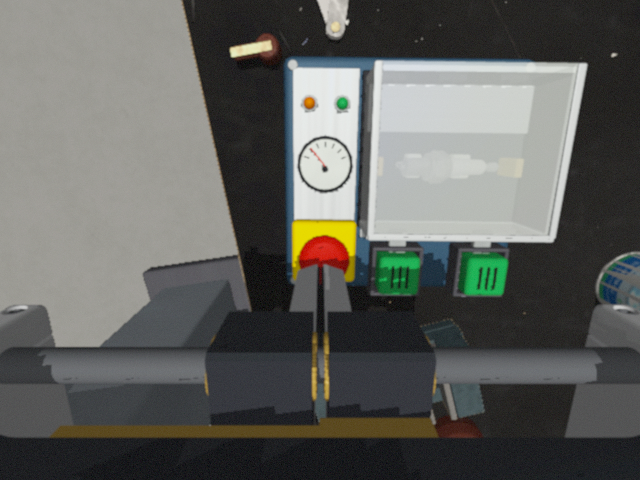

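View pics/t2.png

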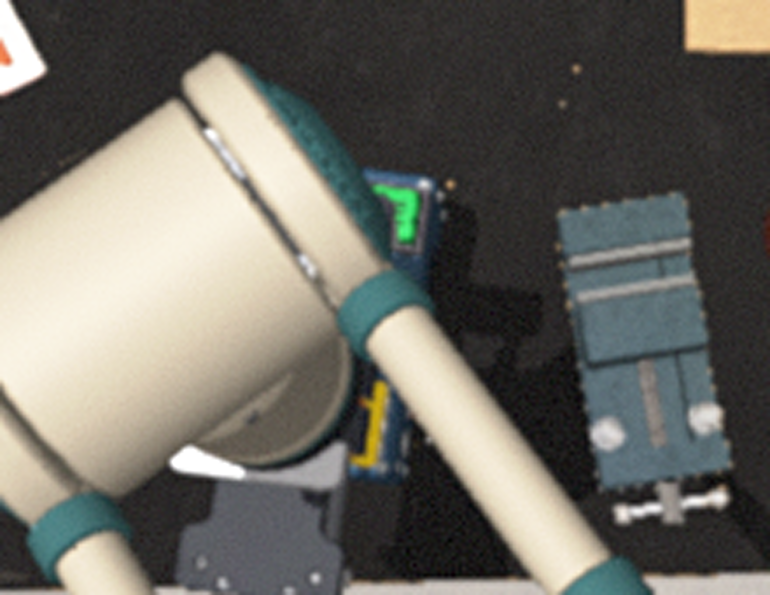

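```bash
python3 - <<'E'
from rig import *;from h import *
s=sense();p=s["eef_pos"];f=grab_frame("scene");K=f["intrinsics"];W=cloud(f)
for dz in(.03,.01,0,-.01,-.022):
    c=f["R"]@(p+[0,0,dz])+f["t"];u=K@c/c[2];print(dz,u[:2].round(1))
    # nearby depth
S=cv2.resize(f["frame"][200:300,270:400],None,fx=6,fy=6,interpolation=2);cv2.imwrite("pics/s3.png",S[:,:,::-1])
for r in range(230,290,4): print(r,[W[r,c].round(3).tolist() for c in (322,328,334)])
print(p,s["finger_gap"],tip_reach)
E
```

```text
0.03 [329.  254.9]
0.01 [328.8 263.9]
0 [328.7 268.3]
-0.01 [328.6 272.6]
-0.022 [328.6 277.7]
230 [[0.465, 0.416, 0.214], [0.453, 0.418, 0.22], [0.446, 0.412, 0.218]]
234 [[0.465, 0.417, 0.206], [0.453, 0.418, 0.212], [0.446, 0.412, 0.211]]
238 [[0.464, 0.417, 0.199], [0.453, 0.418, 0.204], [0.444, 0.415, 0.206]]
242 [[0.465, 0.416, 0.189], [0.453, 0.418, 0.196], [0.445, 0.414, 0.196]]
246 [[0.465, 0.416, 0.181], [0.453, 0.417, 0.187], [0.446, 0.411, 0.186]]
250 [[0.465, 0.415, 0.172], [0.453, 0.418, 0.179], [0.445, 0.412, 0.178]]
254 [[0.464, 0.417, 0.165], [0.452, 0.419, 0.172], [0.445, 0.413, 0.171]]
258 [[0.465, 0.415, 0.154], [0.452, 0.419, 0.164], [0.445, 0.411, 0.16]]
262 [[0.464, 0.417, 0.147], [0.451, 0.42, 0.156], [0.514, 0.281, 0.017]]
266 [[0.489, 0.374, 0.092], [0.528, 0.281, 0.0], [0.516, 0.277, 0.003]]
270 [[0.489, 0.374, 0.083], [0.465, 0.395, 0.112], [0.512, 0.284, -0.002]]
274 [[0.468, 0.411, 0.113], [0.46, 0.404, 0.112], [0.169, 0.929, 0.686]]
278 [[0.463, 0.418, 0.112], [0.454, 0.414, 0.113], [0.445, 0.409, 0.113]]
282 [[0.46, 0.424, 0.109], [0.451, 0.419, 0.11], [0.443, 0.412, 0.108]]
286 [[0.464, 0.417, 0.092], [0.454, 0.414, 0.095], [0.446, 0.406, 0.091]]
[0.45661234 0.40736546 0.12924913] 0.00048765674491140686 0.022
```

View pics/s3.png

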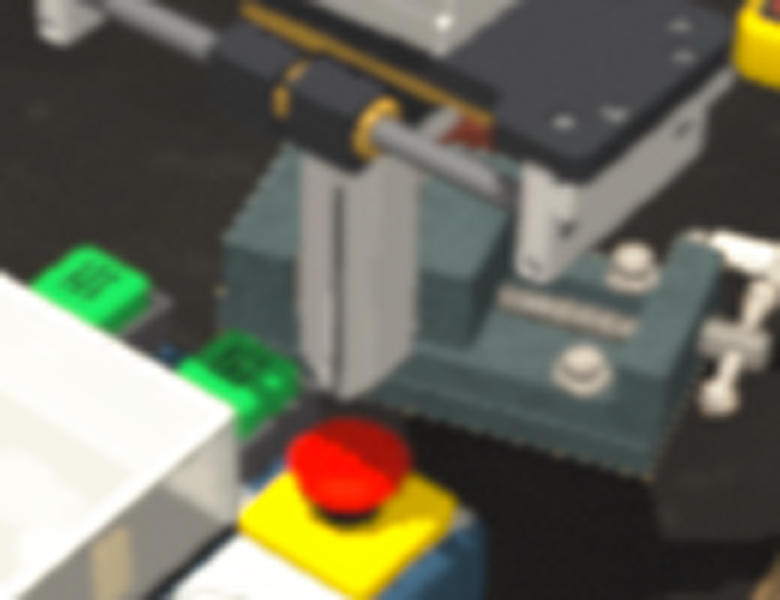

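Scene depth puts the fingertip at z≈0.148 and wrist depth puts it about 12 mm behind the TCP. The spec says 22 mm ahead of it. So the fingertips are really about 15 mm behind the reported TCP, and I'll go down guided by force instead.

```bash
python3 -m crank '1 1 10 0 0 0 0;1 0 10 0 0 0 0;1 0 3 0 0 0 0;1 0 2 0 0 0 0;1 0 0 0 0 0 0'
```

```text
clock: 6.55
eef_pos: [0.4575, 0.4071, 0.1039]
tcp_rot: [-1.571, 0.001, -0.151]
ft_force: [-0.6, 0.1, 0.8]
finger_gap: 0.0004
```

```bash
python3 -m crank '1 0 2 0 0 0 0;1 0 2 0 0 0 0;1 0 0 0 0 0 0'; python3 -m crank '1 0 2 0 0 0 0;1 0 0 0 0 0 0'; python3 -m crank '1 0 2 0 0 0 0;1 0 0 0 0 0 0'
```

```text
clock: 6.85
eef_pos: [0.4576, 0.4072, 0.1003]
tcp_rot: [-1.571, -0.0, -0.151]
ft_force: [-0.5, -0.1, 0.5]
finger_gap: 0.0003
clock: 7.05
eef_pos: [0.4578, 0.4073, 0.0989]
tcp_rot: [-1.57, -0.0, -0.151]
ft_force: [-0.9, 0.3, 4.1]
finger_gap: 0.0005
clock: 7.25
eef_pos: [0.4578, 0.4073, 0.0968]
tcp_rot: [-1.57, -0.0, -0.151]
ft_force: [-0.8, -0.2, 4.3]
finger_gap: 0.0001
```

```bash
python3 -m crank '1 0 2 0 0 0 0;1 0 0 0 0 0 0'; python3 -m crank '1 0 1 0 0 0 0;1 0 0 0 0 0 0'; python3 -m crank '1 0 1 0 0 0 0;1 0 0 0 0 0 0';python3 -m crank '1 0 1 0 0 0 0;1 0 0 0 0 0 0'
```

```text
clock: 7.45
eef_pos: [0.4578, 0.4073, 0.0946]
tcp_rot: [-1.571, -0.0, -0.151]
ft_force: [0.2, 0.8, 4.5]
finger_gap: 0.0008
clock: 7.65
eef_pos: [0.4578, 0.4073, 0.094]
tcp_rot: [-1.57, -0.0, -0.151]
ft_force: [-1.0, -1.5, 7.2]
finger_gap: 0.0005
clock: 7.85
eef_pos: [0.4578, 0.4074, 0.0939]
tcp_rot: [-1.57, -0.001, -0.151]
ft_force: [-1.8, -1.9, 10.8]
finger_gap: 0.0005
clock: 8.05
eef_pos: [0.4579, 0.4074, 0.0938]
tcp_rot: [-1.57, -0.001, -0.151]
ft_force: [-3.1, -1.7, 14.4]
finger_gap: 0.0005
```

```bash
python3 -m crank '1 0 -15 0 0 0 0;1 0 -25 0 0 0 0;0.5 20 -5 -4 0 0 0;0.5 20 0 -4 0 0 0;0.5 20 0 -4 0 0 0;0.5 20 0 -1 0 0 0;0.5 0 0 0 0 0 0;0.5 0 0 0 0 0 0'
python3 - <<'E'
from rig import *;from h import *
s=sense();f=grab_frame("wrist");W=toolcloud(f);hsv=cv2.cvtColor(f["frame"],cv2.COLOR_RGB2HSV)
print(s["eef_pos"],s["finger_gap"])
m=(hsv[...,0]>50)&(hsv[...,0]<75)&(hsv[...,1]>150)&(hsv[...,2]>60)
k,l,st,ce=cv2.connectedComponentsWithStats((m&(f["depth"]>0)).astype(np.uint8))
for i in range(1,k):
    if st[i,4]>200:
        p=W[l==i]; p=p[p[:,1]<np.median(p[:,1])+.003];print(ce[i].round(1),"med",np.median(p,0).round(4),np.percentile(p,[1,99],axis=0).round(3).tolist())
cv2.imwrite("pics/w4.png",f["frame"][:,:,::-1])
f=grab_frame("scene");cv2.imwrite("pics/s4.png",cv2.resize(f["frame"][150:350,180:440],None,fx=3,fy=3,interpolation=2)[:,:,::-1])
W=cloud(f);
hsv=cv2.cvtColor(f["frame"],cv2.COLOR_RGB2HSV);m=((hsv[...,0]<6)|(hsv[...,0]>174))&(hsv[...,1]>150)&(abs(W[...,0]-.457)<.03)&(abs(W[...,1]-.41)<.03)
print("red z",np.percentile(W[m][:,2],[50,90,97]))
E
```

```text
clock: 8.85
eef_pos: [0.5346, 0.3816, 0.1349]
tcp_rot: [-1.572, 0.003, -0.152]
ft_force: [-0.4, 0.5, 0.9]
finger_gap: 0.0446
[0.53460316 0.381587   0.13486559] 0.04462326835970533
[283.1 249.9] med [-0.0248  0.028   0.0042] [[-0.04, 0.026, -0.011], [-0.013, 0.031, 0.015]]
[366.1 250. ] med [0.032  0.0278 0.0042] [[0.02, 0.026, -0.011], [0.046, 0.031, 0.015]]
red z [0.10627979 0.10777447 0.10845189]
```

View pics/w4.png

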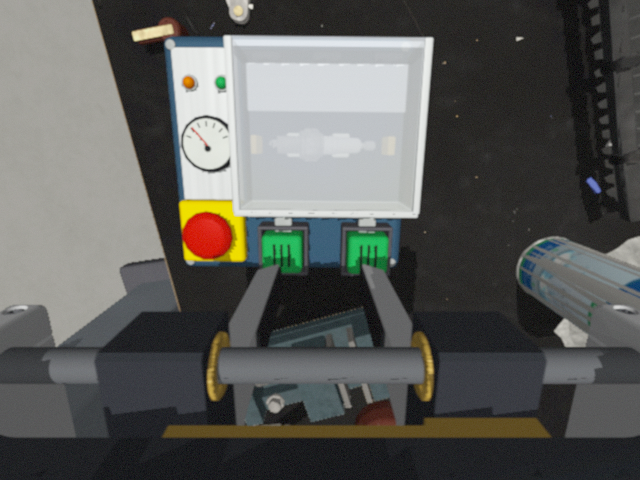

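View pics/s4.png

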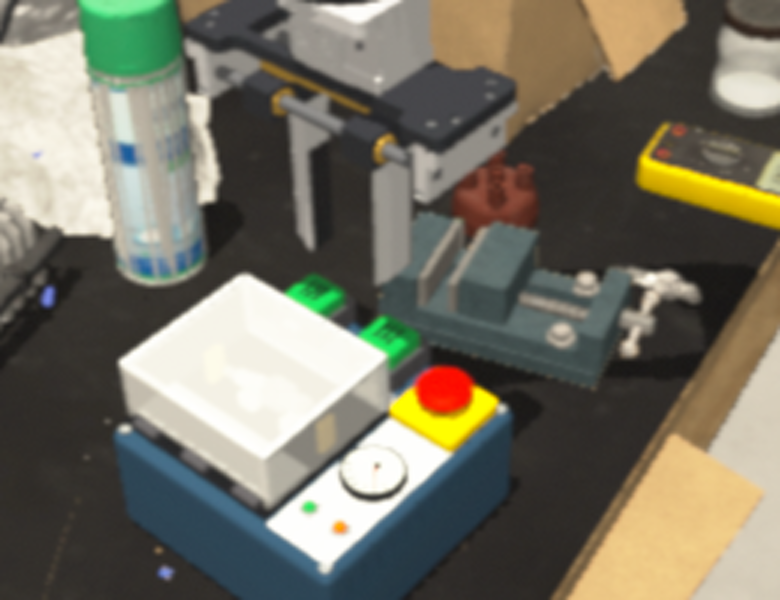

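The stop button is in: its top now reads z≈0.108, against 0.114 before. The fingertips are lined up in front of the green caps. I'll shift +3 mm in x, widen slightly, and press.

```bash
python3 -m crank '0.47 3 0 1 0 0 0;0.47 0 18 0 0 0 0;0.47 0 18 0 0 0 0;0.47 0 3 0 0 0 0;0.47 0 3 0 0 0 0;0.47 0 2 0 0 0 0;0.47 0 0 0 0 0 0'; python3 -m crank '0.47 0 2 0 0 0 0;0.47 0 2 0 0 0 0;0.47 0 0 0 0 0 0'
```

```text
clock: 9.65
eef_pos: [0.5382, 0.3833, 0.0934]
tcp_rot: [-1.57, -0.001, -0.151]
ft_force: [-0.2, 0.3, -0.4]
finger_gap: 0.0499
clock: 9.95
eef_pos: [0.5383, 0.3833, 0.0901]
tcp_rot: [-1.569, -0.001, -0.151]
ft_force: [-1.7, -0.8, 6.3]
finger_gap: 0.0499
```

```bash
python3 -m crank '0.47 0 2 0 0 0 0;0.47 0 1 0 0 0 0;0.47 0 1 0 0 0 0;0.47 0 0 0 0 0 0'; python3 -m crank '0.47 0 1 0 0 0 0;0.47 0 0 0 0 0 0;0.47 0 0 0 0 0 0;0.47 0 0 0 0 0 0;0.47 0 0 0 0 0 0;0.47 0 0 0 0 0 0;0.47 0 0 0 0 0 0;0.47 0 0 0 0 0 0'
python3 - <<'E'
from rig import *;from h import *
f=grab_frame("wrist");cv2.imwrite("pics/w5.png",f["frame"][:,:,::-1])
f=grab_frame("scene");cv2.imwrite("pics/s5.png",cv2.resize(f["frame"][150:350,180:440],None,fx=3,fy=3,interpolation=2)[:,:,::-1])
E
```

```text
clock: 10.35
eef_pos: [0.5384, 0.3834, 0.0873]
tcp_rot: [-1.569, -0.002, -0.151]
ft_force: [-2.5, -0.7, 10.5]
finger_gap: 0.0499
clock: 11.15
eef_pos: [0.5384, 0.3834, 0.0872]
tcp_rot: [-1.569, -0.002, -0.151]
ft_force: [-2.9, -1.2, 14.3]
finger_gap: 0.0501
```

View pics/w5.png

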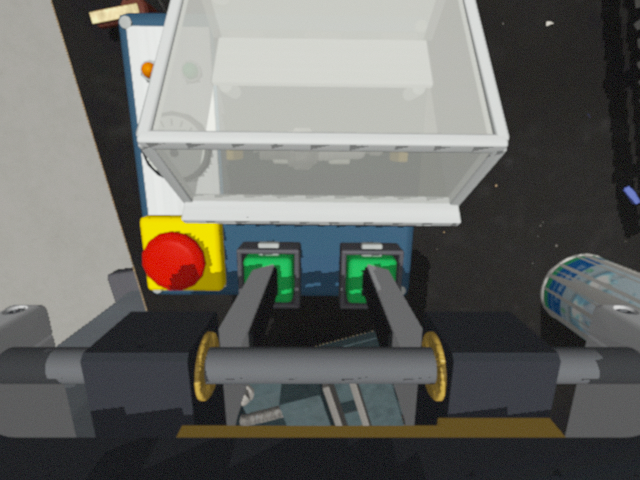

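View pics/s5.png

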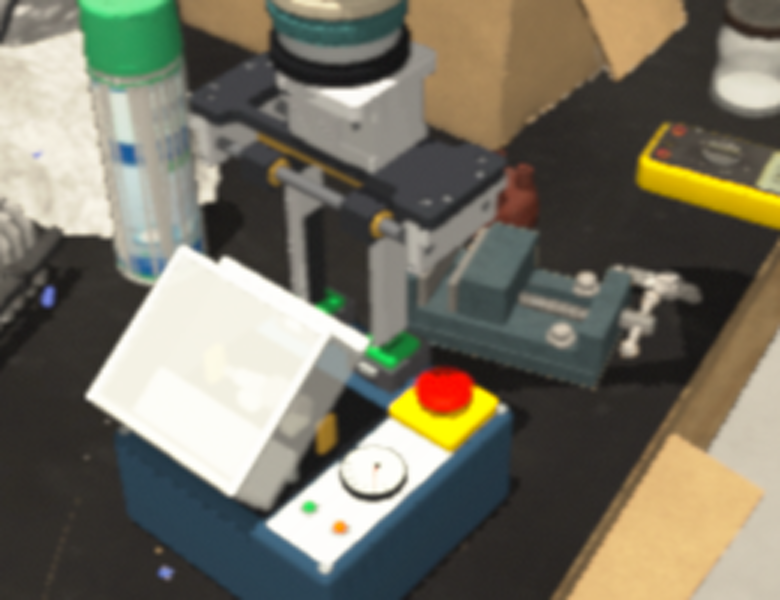

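The guard has sprung up, with its lip at about row 212 in the wrist view, and both caps are held down. I'll release, close the fingers, tilt, and measure the lip before going under it.

```bash
python3 -m crank '0.47 0 -10 0 0 0 0;0.47 0 -20 0 0 0 0;1 0 -20 4 0 0 0;1 0 -19 15 0 0 0;1 0 0 0 0.14 0 0;1 0 0 0 0.14 0 0;1 0 0 0 0.14 0 0;1 0 0 0 0.14 0 0;1 0 0 0 0.14 0 0;1 0 0 0 0 0 0;1 0 0 0 0 0 0'
python3 - <<'E'
from rig import *;from h import *
s=sense();print(s["q"].round(3))
f=grab_frame("wrist");np.savez("/tmp/w6.npz",**f);cv2.imwrite("pics/w6.png",f["frame"][:,:,::-1]);W=toolcloud(f)
for r in range(60,300,6): print(r,W[r,320].round(4),W[r,270].round(4),f["frame"][r,320])
f=grab_frame("scene");cv2.imwrite("pics/s6.png",cv2.resize(f["frame"][150:350,180:440],None,fx=3,fy=3,interpolation=2)[:,:,::-1])
E
```

```text
clock: 12.35
eef_pos: [0.541, 0.401, 0.1521]
tcp_rot: [-0.882, 0.002, -0.152]
ft_force: [0.8, 0.8, 0.2]
finger_gap: 0.0006
[ 0.152  0.31   1.812  0.826  0.97  -0.165]
60 [-0.0004  0.3628  0.2017] [-0.0729  0.3415  0.1967] [53 48 48]
66 [-3.000e-04  3.558e-01  1.919e-01] [-0.075   0.3548  0.1917] [65 60 54]
72 [-3.000e-04  3.474e-01  1.820e-01] [-0.0742  0.3466  0.1818] [55 53 50]
78 [-3.000e-04  3.379e-01  1.721e-01] [-0.0732  0.3377  0.172 ] [55 51 47]
84 [-3.000e-04  3.292e-01  1.625e-01] [-0.0714  0.3222  0.1613] [57 58 51]
90 [-3.000e-04  3.215e-01  1.533e-01] [-0.0679  0.2945  0.149 ] [59 58 54]
96 [-3.000e-04  3.152e-01  1.444e-01] [-0.0679  0.2929  0.1413] [46 48 46]
102 [-3.000e-04  3.081e-01  1.356e-01] [-0.0684  0.2944  0.1338] [212 209 200]
108 [-3.000e-04  3.005e-01  1.268e-01] [-0.0694  0.2997  0.1267] [50 49 44]
114 [-0.0003  0.293   0.1183] [-0.0691  0.2955  0.1185] [54 51 53]
120 [-0.0003  0.2883  0.1101] [-0.0681  0.2863  0.11  ] [54 53 54]
126 [-0.0003  0.2814  0.1019] [-0.0676  0.2805  0.1019] [54 53 51]
132 [-0.0003  0.2755  0.0939] [-0.0653  0.2628  0.0934] [52 5
[... 1162 characters left out ...]
 0.019   0.0188] [203 205 202]
240 [-0.0002  0.0876 -0.0041] [-0.0435  0.0869 -0.0039] [22 25 30]
246 [-0.0002  0.0836 -0.0084] [-0.0433  0.0842 -0.0086] [ 9 13 19]
252 [-0.0002  0.0796 -0.0125] [-0.0428  0.0795 -0.0125] [23 29 29]
258 [-0.0002  0.0773 -0.0171] [-0.0426  0.0772 -0.0171] [24 27 28]
264 [-0.0002  0.0738 -0.0213] [-0.0422  0.073  -0.021 ] [19 22 22]
270 [-0.0002 -0.0191  0.0081] [-0.0419  0.07   -0.0252] [43 43 42]
276 [-0.0002 -0.0279  0.0081] [-0.0416  0.0668 -0.0293] [44 40 45]
282 [-0.0002 -0.0359  0.008 ] [-0.0412  0.0633 -0.0332] [44 46 46]
288 [-0.0002 -0.0428  0.0077] [-0.0413  0.0624 -0.0381] [44 52 58]
294 [-0.0002 -0.0497  0.0078] [-0.0407  0.0576 -0.0412] [63 85 98]
```

View pics/w6.png

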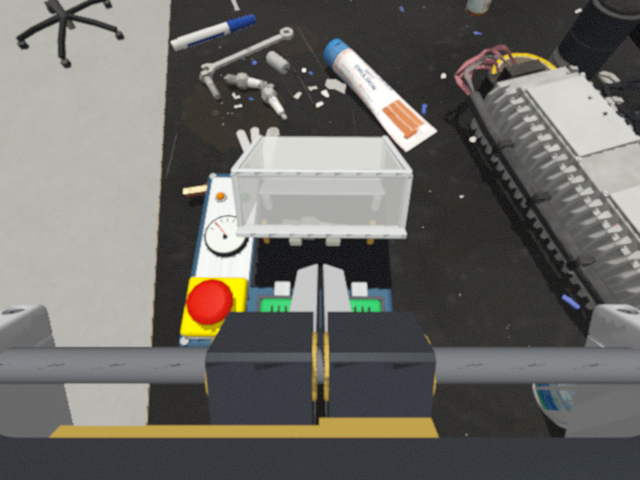

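View pics/s6.png

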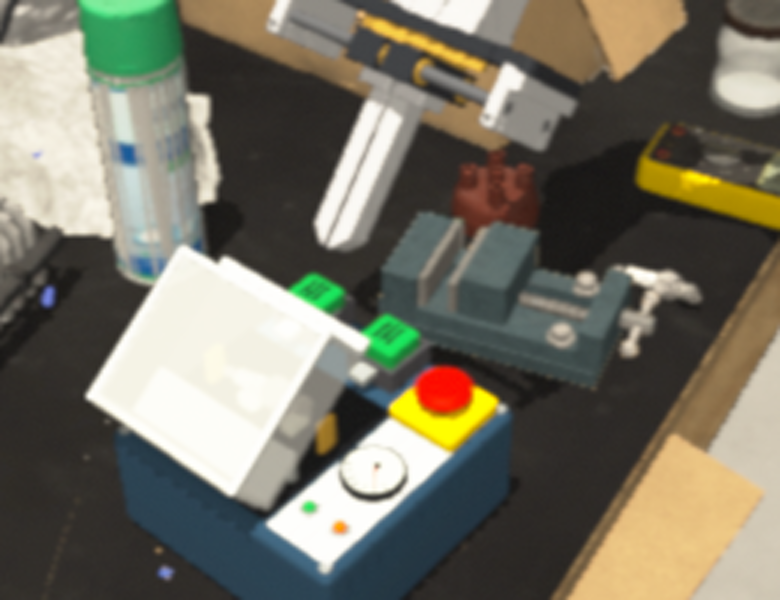

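The lip front edge is in the tool frame at y≈20, z≈15 mm (wrist rows 234–238), as predicted. I'll slide under it, then swing about the hinge, which sits at y≈78, z≈33 mm in the tool frame after the advance.

```bash
python3 -m crank '1 0 10 0 0 0 0;1 0 10 0 0 0 0;1 0 10 0 0 0 0;1 0 10 0 0 0 0;1 0 6 0 0 0 0;1 0 0 0 0 0 0'; python3 -m crank '1 0 0 4 0 0 0;1 0 0 4 0 0 0;1 0 -2.4 6.3 -0.08 0 0;1 0 -2.4 6.3 -0.08 0 0;1 0 0 0 0 0 0'
python3 - <<'E'
from rig import *;from h import *
f=grab_frame("wrist");cv2.imwrite("pics/w7.png",f["frame"][:,:,::-1])
f=grab_frame("scene");cv2.imwrite("pics/s7.png",cv2.resize(f["frame"][150:350,180:440],None,fx=3,fy=3,interpolation=2)[:,:,::-1])
E
```

```text
clock: 13.05
eef_pos: [0.5439, 0.4315, 0.1154]
tcp_rot: [-0.881, 0.003, -0.149]
ft_force: [0.2, -0.3, 0.2]
finger_gap: 0.0005
clock: 13.55
eef_pos: [0.5489, 0.4467, 0.1373]
tcp_rot: [-1.037, -0.006, -0.147]
ft_force: [0.4, 0.1, -0.4]
finger_gap: 0.0003
```

View pics/w7.png

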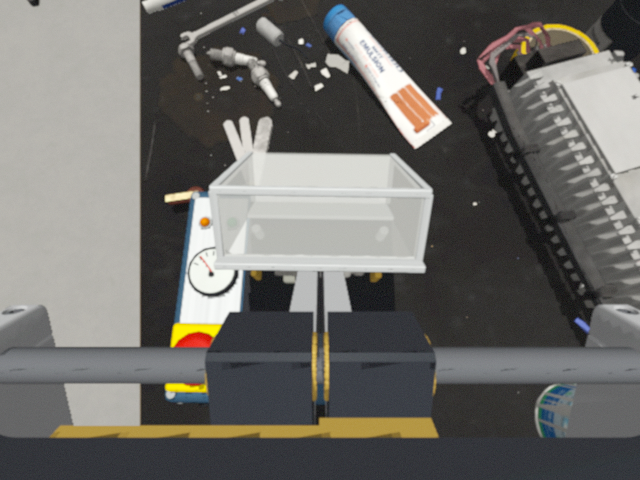

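View pics/s7.png

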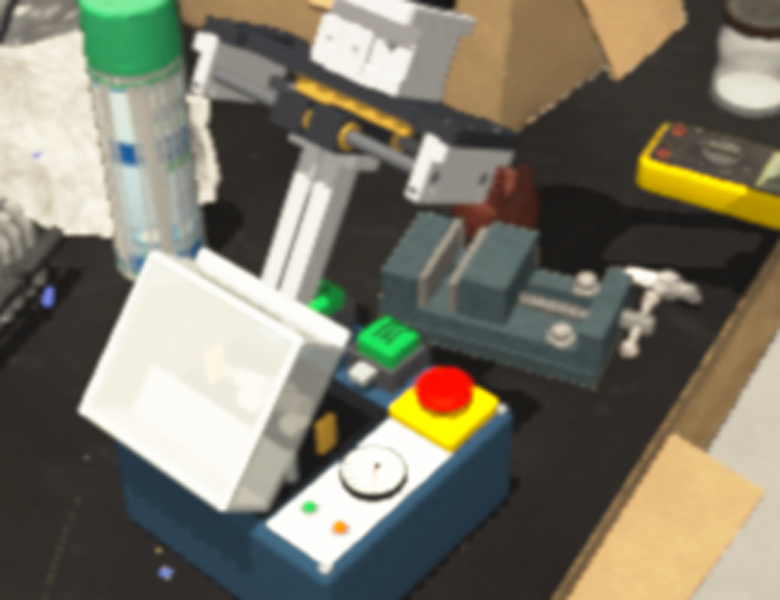

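The fingers are under the lip and the guard is moving with them; its lip in the scene zoom has gone from (345,345) to (320,335). I'll continue the swing.

```bash
python3 -m crank '1 0 -2.4 6.3 -0.08 0 0;1 0 -2.4 6.3 -0.08 0 0;1 0 -2.4 6.3 -0.08 0 0;1 0 -2.4 6.3 -0.08 0 0;1 0 -2.4 6.3 -0.08 0 0;1 0 0 0 0 0 0'; python3 -m crank '1 0 -2.4 6.3 -0.08 0 0;1 0 -2.4 6.3 -0.08 0 0;1 0 -2.4 6.3 -0.08 0 0;1 0 0 0 0 0 0'
python3 - <<'E'
from rig import *;from h import *
f=grab_frame("wrist");cv2.imwrite("pics/w8.png",f["frame"][:,:,::-1])
f=grab_frame("scene");cv2.imwrite("pics/s8.png",cv2.resize(f["frame"][150:350,180:440],None,fx=3,fy=3,interpolation=2)[:,:,::-1])
E
```

```text
clock: 14.25
eef_pos: [0.5503, 0.4708, 0.1548]
tcp_rot: [-1.439, 0.003, -0.147]
ft_force: [0.6, 0.5, 0.5]
finger_gap: 0.0003
clock: 14.65
eef_pos: [0.5524, 0.488, 0.1607]
tcp_rot: [-1.681, 0.006, -0.147]
ft_force: [-0.8, -0.1, -0.1]
finger_gap: 0.0005
```

View pics/w8.png

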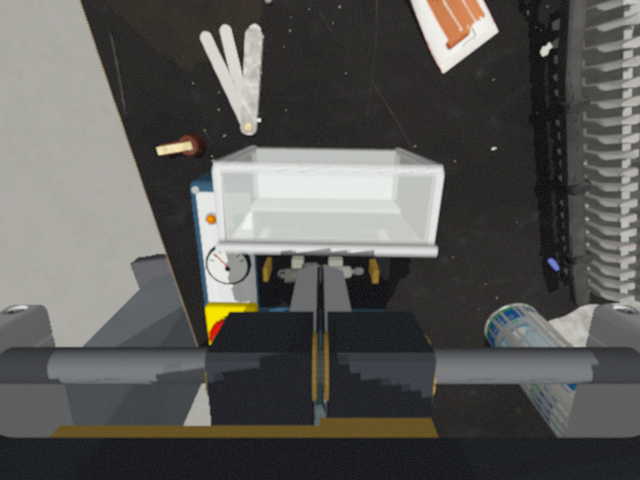

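View pics/s8.png

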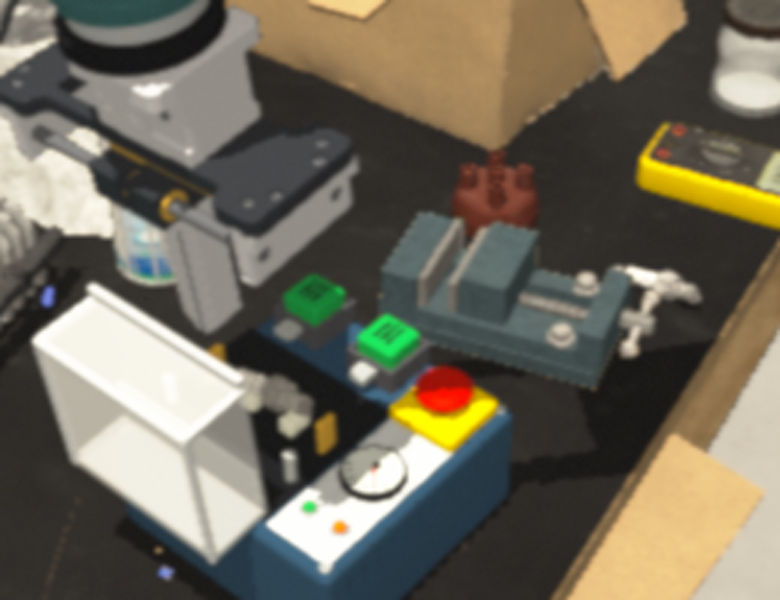

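The guard now stands past vertical and clear of the fingers. I'll withdraw forwards and up, then check that it stays.

```bash
python3 -m crank '1 0 0 -15 0 0 0;1 0 -15 -25 0 0 0;1 0 -30 -30 0 0 0;1 0 -30 -30 0 0 0;1 0 -30 -30 0 0 0;1 0 0 -30 0 0 0;1 0 0 -30 0 0 0;1 0 0 -30 0 0 0;1 0 0 0 0 0 0;1 0 0 0 0 0 0'
cat > chk.py <<'E'
import sys
from rig import *;from h import *
t=sys.argv[1]
for c in("scene","top"):
    f=grab_frame(c);W=cloud(f);cv2.imwrite(f"pics/{c}{t}.png",f["frame"][:,:,::-1])
    g=dict(np.load(f"/tmp/{c}0.npz"))
    d=f["frame"].astype(int)-g["frame"]; cv2.imwrite(f"pics/{c}{t}d.png",np.abs(d).max(-1).clip(0,255).astype(np.uint8))
    for n in ["plug_next","rotor","gauge","meter"]: print(c,n,[(np.round(b["pixel"],1).tolist(),round(b["conf"],2)) for b in boxes_of(c,n)][:1])
    M=np.array([.5357,.3835]);ex=np.array([.151,.9885]);ey=np.array([-.9885,.151])
    P=W[f["depth"]>0];X=(P[:,:2]-M)@ex;Y=(P[:,:2]-M)@ey
    m=(abs(Y)<.05)&(X>.06)&(X<.25)&(P[:,2]>.13)&(P[:,2]<.25)
    print("guard pts",m.sum(), "top", P[m][:,2].max().round(3) if m.any() else None)
    if m.any():
        i=P[m][:,2]>P[m][:,2].max()-.006; print("topX",np.median(X[m][i]).round(3), "X of top rel hinge .13; angle lip~",np.arctan2(np.median(P[m][i][:,2])-.083,.131-np.median(X[m][i])).round(2))
E
python3 chk.py 9
```

```text
clock: 15.75
eef_pos: [0.5217, 0.2803, 0.2926]
tcp_rot: [-1.679, 0.001, -0.152]
ft_force: [0.0, 1.0, -0.2]
finger_gap: 0.0003
scene plug_next [([245.7, 401.4], 0.42)]
scene rotor [([384.8, 291.2], 0.72)]
scene gauge [([395.3, 238.9], 0.8)]
scene meter [([209.6, 424.5], 0.87)]
guard pts 1920 top 0.189
topX 0.156 X of top rel hinge .13; angle lip~ 1.81
top plug_next [([287.3, 406.0], 0.75)]
top rotor [([287.5, 205.0], 0.48)]
top gauge [([256.9, 179.0], 0.7)]
top meter [([300.2, 467.5], 0.62)]
guard pts 1335 top 0.191
topX 0.154 X of top rel hinge .13; angle lip~ 1.79
```

View pics/scene9.png

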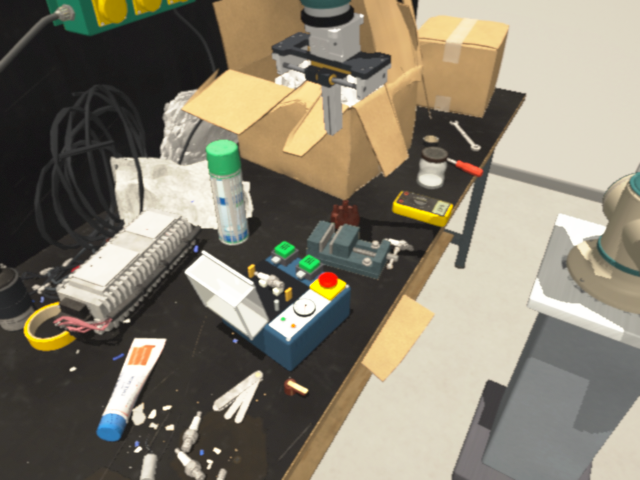

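View pics/top9.png

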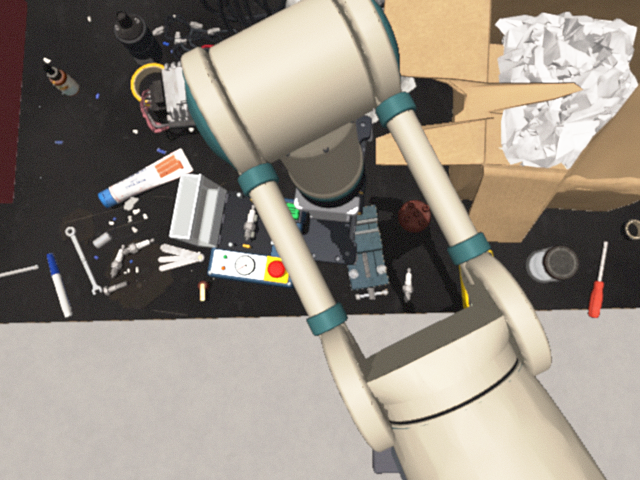

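Guard is open at about 1.8 rad, measured the same from both cameras. The red button is in and the green caps are back out. Last, I'll compare the pixels around the loose things.

```bash
python3 - <<'E'
import cv2,numpy as np
a=cv2.imread("pics/scene0.png",0).astype(np.float32);b=cv2.imread("pics/scene9.png",0).astype(np.float32)
for n,(r,c) in dict(meter=(207,424),plug=(245,401),rotor=(387,291),gauge=(395,239),vice=(245,350)).items():
    s=np.s_[r-25:r+25,c-30:c+30]; print(n,[np.round(v,2) for v in cv2.phaseCorrelate(a[s].copy(),b[s].copy())],np.abs(a[s]-b[s]).mean().round(1))
from rig import *; s=sense(); print(s["ft_force"].round(1),s["clock"]); 
E
```

```text
meter [array([ 0.02, -0.01]), np.float64(0.98)] 10.5
plug [array([0.01, 0.04]), np.float64(0.97)] 8.8
rotor [array([-0.04,  0.06]), np.float64(0.98)] 5.8
gauge [array([-0.02, -0.05]), np.float64(0.96)] 9.0
vice [array([-0.  , -0.07]), np.float64(0.99)] 10.1
[-0.7  0.7 -0.6] 16.25
```

```bash
python3 -c "
from rig import *
print(job_done())"
```

```text
the job is handed in; nothing more can be done
None
```

The tester is open for the next plug, and I handed the job in at about 16 s. I pushed the red stop button in, then pressed both green catches together and held them until the guard sprung up. After letting go, I pushed the guard over with the closed fingertips under its lip and drew the arm clear.

**Last checks:**
- **Guard:** it stood at about 1.8 rad in both camera views, with the arm already clear of it.
- **Stop button:** its top measured about 108 mm right after the push, against 114 mm at the start, so it is fully in and stayed in. In the final picture it still looks in.
- **Catches:** both caps look back out in the final picture.
- **Loose things:** the multimeter, plug, rotor and gauge shifted by less than 0.1 pixel in the scene camera. The networks' multimeter position differed by several pixels in that view and more in the top view. I put this down to noise, and in the top view to the arm covering it.
- **Forces:** the highest wrist reading was about 15 N, and it read about zero at hand-in.

**Disagreement with the spec:** the fingertips are about 14 mm behind the reported TCP, not 22 mm ahead of it. My first descent on the stop button therefore stopped short. After that I used camera depth and felt for contact.

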